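# Discard the used scalpels in the sharps bin

### The job

Swing the magnifier lamp right off the inspection mat and lift the sharps bin's counterweighted lid over until it rests open by itself; then drop every orange-handled used scalpel through the funnel into the bin's well. When all are down, shut the lid fully and swing the lamp back over the middle of the mat. Leave the steel clamp and everything else where they are.

Things in the scene. Friction and masses are not known exactly. Their poses are not given: they have to be found in the camera images.
- bin: yellow sharps bin fixed to the table, 192 mm long (its x) by 108 mm wide (its y), rim 135 mm high; origin at the centre of its underside, z up. Under the lid its mouth is a funnel, 176 by 96 mm inside at the rim, which narrows over 50 mm of depth to a slot-like well 140 mm long (x) by 40 mm wide (y), whose floor is 10 mm above the table. Parts dropped lengthwise (along the bin's x) over the middle slide down into the well.
- bin_mouth (a point): centre of the bin's mouth, at rim height (135 mm above the table); axes as the bin's
- lid (a joint): angle of the bin's red lid (rad): 0 shut, 2.0 fully open at its stop. It is hinged on the bin's -y side and its +y edge swings up and over towards -y. A dark steel counterweight behind the hinge balances it at about 1.0: below that it falls shut, beyond it falls open and rests there. Under 2 N at the handle moves it.
- lid_hinge (a point): a point on the lid's hinge axis (which runs along the bin's x), 136 mm above the table, 77 mm to the -y side of the bin's middle
- lid_handle (a point): middle of the lid's handle, a level round steel bar 14 mm thick, parallel to the hinge, 100 mm long (86 mm free between its two arms); it stands out beyond the lid's +y edge with a free gap of 45 mm between bar and lid, open from above and below. It turns about the hinge at 185 mm radius (139 mm above the table when shut, about 305 mm when open)
- lamp_knob (a point): centre of the black knob on the magnifier lamp's head: an upright cylinder 24 mm across; its top is 261 mm and its foot 216 mm above the table, and this point 245 mm. It stands on the middle of the head, a white disc 112 mm across, 22 mm thick, underside 194 mm above the table
- lamp_head (a point): middle of the lamp head, 205 mm above the table. Its x axis points along the level arm (a bar 22 mm wide), away from the pivot 291 mm off. The pivot is upright, on a fixed white column; seen from above the arm swings clockwise from over the mat towards the robot's left, 1.2 rad or more; 1.1 rad leaves good room over the mat. It stays where it is left; about 1 N at the head moves it
- mat: fixed grey inspection mat, 280 (x) by 270 (y) mm, 4 mm thick; origin at the centre of its underside
- scalpel1: used single-use scalpel: orange handle 72 x 16 x 14 mm and white blade guard 38 x 12 x 10 mm in one line along its x (guard at +x), 110 mm long in all, 30 g; origin at the middle of its underside. Three to five of the five are present
- scalpel2: used single-use scalpel: orange handle 72 x 16 x 14 mm and white blade guard 38 x 12 x 10 mm in one line along its x (guard at +x), 110 mm long in all, 30 g; origin at the middle of its underside. Three to five of the five are present
- scalpel3: used single-use scalpel: orange handle 72 x 16 x 14 mm and white blade guard 38 x 12 x 10 mm in one line along its x (guard at +x), 110 mm long in all, 30 g; origin at the middle of its underside. Three to five of the five are present
- scalpel4: used single-use scalpel: orange handle 72 x 16 x 14 mm and white blade guard 38 x 12 x 10 mm in one line along its x (guard at +x), 110 mm long in all, 30 g; origin at the middle of its underside. Three to five of the five are present
- scalpel5: used single-use scalpel: orange handle 72 x 16 x 14 mm and white blade guard 38 x 12 x 10 mm in one line along its x (guard at +x), 110 mm long in all, 30 g; origin at the middle of its underside. Three to five of the five are present
- clamp1: reusable all-steel clamp lying on the mat, 115 mm long along its x, finger rings (28 mm wide) at -x, 8 mm thick; origin under its middle. To be left alone
- steel_bowl: round steel bowl, 110 mm across, 50 mm high; a bystander, to be left alone; origin under its middle
- scanner: black hand-held code scanner, 150 mm long; a bystander, to be left alone; origin under its middle
- mouse: black computer mouse, 110 mm long; a bystander, to be left alone; origin under its middle
- tape_roll: roll of paper tape, 100 mm across, 24 mm high; a bystander, to be left alone; origin under its middle
- spray: white spray bottle with a blue label, 60 mm across, 150 mm high; a bystander, to be left alone; origin under its middle
Mind the look-alikes: they are no part of the job. Leave any green, pink or yellow look-alike of the scalpel4 alone.

How it is judged:
By the outcome, as a careful person would: the job done as asked, in the order asked, and still so for the second after the job is handed in, with the robot touching nothing.
Of scalpel1, scalpel2, scalpel3, scalpel4, scalpel5 only 3 to 5 are there at a start; the rules pass over those that are not, and their reading is None.
At some moment in a run one of scalpel1, scalpel2, scalpel3, scalpel4, scalpel5 may be knocked a few centimetres aside while the robot is not near it.
Once in a run the grip may slacken for a moment while it holds something.
It also fails if it takes over 210 s, if anything falls off the work surface, if the arm or the gripper's body presses on something with over 40 N, if the wrist force passes 120 N, or if a joint passes its speed limit or range.

### The arm

A 6-joint arm with a two-finger parallel gripper is mounted at the origin on the work surface. World frame = base frame: x ahead of the robot, y to its left, z up, the work surface at z = 0. Lengths are in mm, angles in rad, forces in N, time in s.
With the tool pointing down it reaches from about 300 to 1000 mm from the base axis. Payload 5.1 kg.
Tool frame: the origin (TCP) lies at the very end of the fingers, on their centre line; the grasp point (between the pads) lies 19 mm behind it; x points along the fingers, y is the direction in which the jaws open and shut, and the axes are right-handed (so a half turn about x gives the same grasp; the last joint's range is limited). The gripper opens to 95 mm and grips with 3 to 60 N. Pads are 20 mm wide; open, the fingers measure 119 mm over their backs; the gripper's body (75 mm by 180 mm) begins 59 mm behind the grasp point.
Start: joints at [-1.431, 0.124, 1.65, -0, 1.367, -0.083], TCP at [143.592, -633.929, 214.656] pointing down, gripper open.
Joint ranges: [-2.61, 2.61], [-1.02, 2.33], [0.03, 2.71], [-1.35, 4.49], [0.32, 2.68], [-2.91, 2.91]. Speed limits (rad/s): [2.57, 2.57, 3.14, 3.14, 3.14, 3.14].

### API

Orientations are given as [roll, pitch, yaw] about the fixed x, y, z axes, in that order (R = Rz(yaw) Ry(pitch) Rx(roll)).
In Python, from workcell import state, snapshot, sign_off, trace, mark_of gives the robot as it stands.
- The arm moves only by the shell command python3 -m handwheel 'ROWS' [OPENING] [FORCE]. ROWS is JSON, a list that holds one entry, the list of rows, each a list of 6 numbers: the shift along the tool's x, y, z normalised to -1 to 1, where 1 is 0.04 m, then the turn, a rotation vector about the tool's x, y, z normalised to -1 to 1, where 1 is 0.5 rad. In form: [[[dx, dy, dz, wx, wy, wz], ...]]. A call has 1 to 8 rows; each row shifts and turns the commanded pose from where the row before left it, along the tool's axes as they then stand; what a row does not reach is not made up. A row lasts 1/8 s, in which the tool goes at most 62.5 mm and 10.7 degrees, less where a joint would pass 70% of its speed; a pose out of reach is approached as far as the arm can. A call with a number of a shift or a turn outside -1 to 1 is refused whole. A call with a gripper value outside its range is refused whole. OPENING is the closure, from -1 (fully open) to 1 (shut), set as the call begins (- or left out, the last holds). The fingers move at their own pace and stop on an object; FORCE is the grip in N (left out, the last holds). Time passes only in rows, so rows that do not move let the fingers close. It gives the time, the measured TCP pose, the force and the opening at its end, in the units of the state.
- state(): the state, without advancing time (a new reading comes with each control period).
- snapshot(name): name is "scene" or "top"; returns a dict with "image" (400x640x3 uint8, red, green, blue), "depth" (400x640 float32, mm along the optical axis (not along the pixel's ray), 0 where there is no reading), "fx", "fy", "cx", "cy" (pixels), "rvec" (rotation vector, rad) and "tvec" (3), from world to camera coordinates, as OpenCV has them. Camera axes: x right, y down, z forward; pixel columns grow to the right and rows downward; lengths in mm; the calibration is good to about 2 mm. A picture is of the moment at which its call begins.
- sign_off(): hands the job in, once; it reports no verdict.
Trained networks look in the newest picture that a camera, given by its name, has taken for a name from the list of things; names that differ only in an ending like _2 or _b are one class to them, and where a whole thing is asked for, a point or a joint stands for the part that bears it (a point fixed in the world has none). Each returns a list of dicts, best first, with "conf" (0 to 1); they miss things now and then, are a little off and sometimes report something else, mostly with a low value. They report only what shows in the picture. A call takes as long as a camera call. They do not tell look-alikes from the thing itself.
- trace(camera, label): "pixels" (400x640 bool, what is visible of it) and "bbox" ([centre column, centre row, width, height] in pixels, round what is visible of it).
- mark_of(camera, label): "centre" ([column, row] in pixels: a listed point, or the origin of a listed thing).
The state is a dict: "clock": time; "q": joint angles; "qd": joint speeds; "tau": joint torques, N m; "tool_pos": TCP position; "ee_rot": TCP orientation; "ft_force": force on the tool from outside, world axes, zero at the start; "wrist_torque": the same for the moment, N m; "opening": opening from 0.0 (shut) to 1.0 (fully open).
Only numpy, scipy, OpenCV 4.12 (cv2) and the standard library are available. Lean on these libraries where they do the work, as an engineer would, in place of code of your own. Each camera call takes 0.05 s, during which the arm holds its last target. There are 200 camera calls.

## Working session

There is one attempt and no reset: what is moved stays moved. The work goes in short steps, Python scripts to look and compute and a shell command to move; the robot and the scene stay as the last step left them, time stands still between calls to the robot, and variables do not carry over. Pictures are saved under pics/ and viewed, about 12 in all and at most 16, crops included, and the job is handed in when it is done.

```bash
ls; mkdir -p pics
cat > h.py <<'E'
import numpy as np,cv2
from workcell import state,snapshot,sign_off,trace,mark_of
from scipy.spatial.transform import Rotation as R
def snap(c,save=None,crop=None,scale=1):
    s=snapshot(c)
    if save:
        im=s["image"][:,:,::-1]
        if crop: x0,y0,x1,y1=crop; im=im[y0:y1,x0:x1]
        cv2.imwrite("pics/"+save,cv2.resize(im,None,fx=scale,fy=scale))
    return s
def ray(s,u,v):
    Rm=cv2.Rodrigues(np.array(s["rvec"],float))[0]; t=np.array(s["tvec"],float).ravel()
    return -Rm.T@t, Rm.T@np.array([(u-s["cx"])/s["fx"],(v-s["cy"])/s["fy"],1.])
def at_z(s,u,v,z):
    c,d=ray(s,u,v); return c+d*(z-c[2])/d[2]
def at_d(s,u,v):
    c,d=ray(s,u,v); return c+d*s["depth"][int(round(v)),int(round(u))]
def cloud(s):
    v,u=np.mgrid[0:400,0:640]
    Rm=cv2.Rodrigues(np.array(s["rvec"],float))[0]; t=np.array(s["tvec"],float).ravel()
    d=np.stack([(u-s["cx"])/s["fx"],(v-s["cy"])/s["fy"],np.ones(u.shape)],-1)*s["depth"][...,None]
    return (d-t)@Rm
def move_to(p,yaw=None):
    "rows units: total shift in tool axes /40mm"
    st=state(); Rm=R.from_euler("xyz",st["ee_rot"]).as_matrix()
    return Rm.T@(np.array(p)-st["tool_pos"])/40
E
python3 - <<'E'
from h import *
for c in ("scene","top"):
    s=snap(c,c+"0.png"); print(c,ray(s,320,200)[0].round(),ray(s,320,200)[1].round(2))
    for l in ["bin_mouth","lid_hinge","lid_handle","lamp_knob","lamp_head","mat","scalpel1","clamp1","bin"]:
        z={"bin_mouth":135,"lid_hinge":136,"lid_handle":139,"lamp_knob":245,"lamp_head":205}.get(l,0)
        for m in mark_of(c,l)[:7]: 
            if m["conf"]>.3: print(l,round(m["conf"],2),np.round(m["centre"]),at_z(s,*m["centre"],z).round())
st=state();print(st)
print(R.from_euler("xyz",st["ee_rot"]).as_matrix().round(2))
E
```

```text
pics
scene [1148.  805.  733.] [-0.53 -0.66 -0.53]
bin_mouth 0.71 [273. 171.] [ 565. -193.  135.]
lid_hinge 0.63 [260. 164.] [ 575. -267.  136.]
lid_handle 0.77 [289. 179.] [ 559. -103.  139.]
lamp_knob 0.58 [332. 178.] [569. 130. 245.]
mat 0.63 [334. 246.] [562. 133.   0.]
scalpel1 0.78 [389. 289.] [566. 364.   0.]
scalpel1 0.76 [431. 249.] [340. 332.   0.]
scalpel1 0.73 [372. 253.] [494. 228.   0.]
scalpel1 0.69 [339. 222.] [463.  43.   0.]
scalpel1 0.52 [331. 266.] [626. 194.   0.]
scalpel1 0.49 [304. 241.] [616.  50.   0.]
scalpel1 0.47 [391. 216.] [302. 136.   0.]
clamp1 0.66 [350. 234.] [484. 119.   0.]
bin 0.69 [276. 208.] [ 583. -169.    0.]
top [ 251.   40. 1857.] [ 0.18  0.01 -0.98]
bin_mouth 0.61 [390. 200.] [ 571. -192.  135.]
bin_mouth 0.5 [364. 197.] [579. -94. 135.]
lid_hinge 0.85 [410. 202.] [ 567. -267.  136.]
lid_hinge 0.74 [305. 209.] [531. 121. 136.]
lid_hinge 0.48 [194. 238.] [414. 521. 136.]
lid_handle 0.59 [361. 198.] [577. -86. 139.]
lamp_knob 0.88 [302. 196.] [559. 129. 245.]
lamp_head 0.7 [306. 197.] [562. 116. 205.]
mat 0.85 [304. 209.] [554. 129.   0.]
sca
[... 459 characters left out ...]
ck': 1.0, 'q': array([-1.43060610e+00,  1.23774167e-01,  1.65030635e+00,  1.10357121e-06,
        1.36750378e+00, -8.26230702e-02]), 'qd': array([-0.00157215,  0.00041501, -0.00046776,  0.00034841,  0.00107104,
       -0.00011323]), 'tau': array([ 9.45856846e-05, -4.17592156e+01, -3.60237730e+01,  7.73650291e-02,
        4.28158022e-02, -2.39710737e-06]), 'tool_pos': array([ 143.58840382, -633.92590743,  214.66919002]), 'ee_rot': array([ 1.61667508,  1.57078789, -1.3021045 ]), 'ft_force': array([-0.65600247, -0.20343126, -0.63877874]), 'wrist_torque': array([-0.05337342,  0.04578048, -0.00629944]), 'opening': 0.9990424135249372}
[[ 0.    0.22 -0.98]
 [-0.   -0.98 -0.22]
 [-1.    0.   -0.  ]]
```

Run:
```python
import cv2
a=cv2.imread("pics/scene0.png");b=cv2.imread("pics/top0.png")
cv2.imwrite("pics/s1.png",cv2.resize(a[120:340,200:500],None,fx=2.6,fy=2.6,interpolation=2))
cv2.imwrite("pics/t1.png",cv2.resize(b[100:310,160:450],None,fx=2.7,fy=2.7,interpolation=2))
```

```text
(no output)
```

View pics/s1.png

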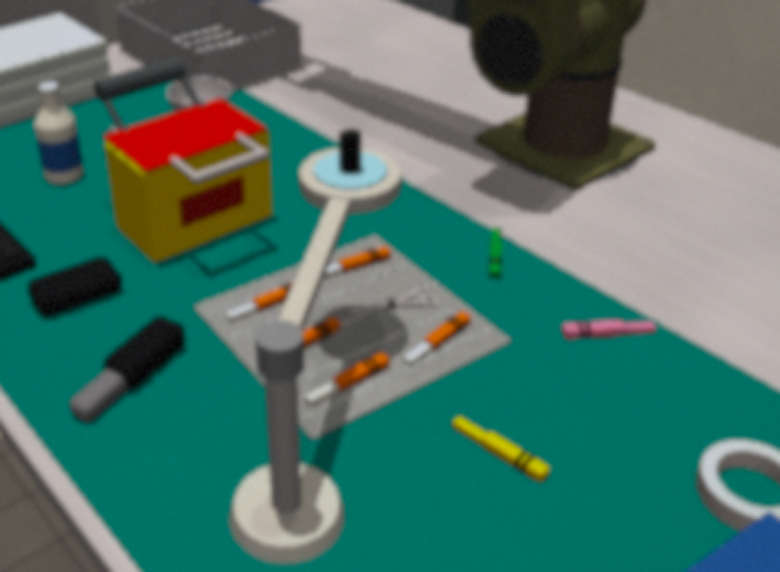

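View pics/t1.png

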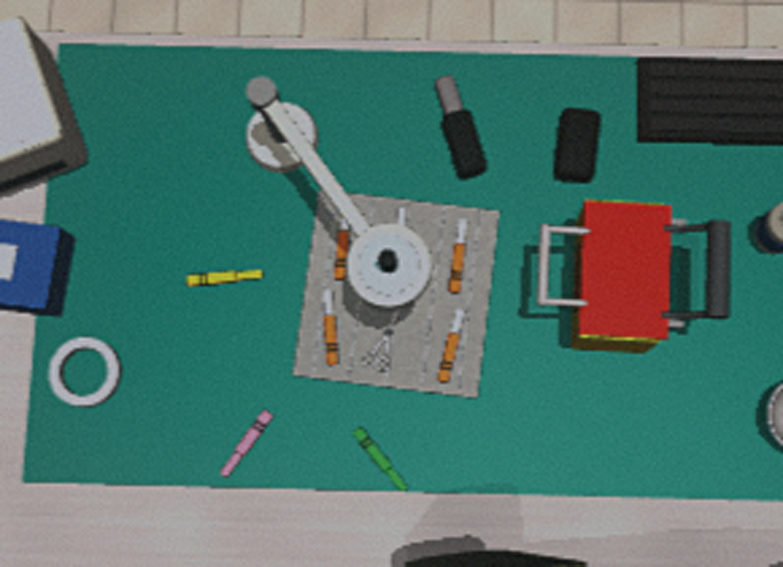

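Five orange scalpels appear to be on the mat, one of them mostly hidden under the lamp (guard tip at top crop 402,213). The lamp is over the mat and the red lid is shut. Next I'll measure the lid, handle and lamp.

Run:
```python
from h import *
for c in ("scene","top"):
    s=snap(c); P=cloud(s); I=s["image"].astype(int)
    m=(I[...,0]>150)&(I[...,1]<70)&(I[...,2]<70)&(P[...,2]>100)
    q=P[m]; r=cv2.minAreaRect(q[:,:2].astype(np.float32)); print(c,"lid",m.sum(),r,np.median(q[:,2]))
    q=P.reshape(-1,3)
    b=(q[:,2]>120)&(q[:,2]<160)&(q[:,0]>490)&(q[:,0]<650)&(q[:,1]>-115)&(q[:,1]<-60)
    b=q[b]; print("bar",len(b),b.mean(0) if len(b) else 0); 
    if len(b)>5: print(cv2.minAreaRect(b[:,:2].astype(np.float32)), np.percentile(b,[2,50,98],axis=0).round())
    for l in ("lamp_head","lamp_knob"):
        t=trace(c,l)
        for k in t[:1]:
            p=P[k["pixels"]]; p=p[(p[:,2]>180)&(p[:,2]<300)]
            print(l,k["conf"],len(p))
            if len(p)<5: continue
            d=p[(p[:,2]>205)&(p[:,2]<235)]; print("extent",np.percentile(d,[1,50,99],axis=0).round())
    # knob: black, z 230-270
    kb=(I.sum(-1)<150)&(P[...,2]>235)&(P[...,2]<275)&(abs(P[...,0]-560)<60)&(abs(P[...,1]-130)<60)
    print("knob",kb.sum(),P[kb].mean(0).round() if kb.any() else 0)
    hd=(P[...,2]>195)&(P[...,2]<235)&(abs(P[...,0]-560)<62)&(abs(P[...,1]-130)<62); p=P[hd]
    print("disc",len(p),np.percentile(p,[1,50,99],axis=0).round())
    ar=(P[...,2]>195)&(P[...,2]<260)&(P[...,0]>630)&(P[...,0]<1000)&(P[...,1]>120)&(P[...,1]<450); p=P[ar]
    if len(p)>20: print("arm",len(p),np.percentile(p,[1,50,99],axis=0).round(),cv2.fitLine(p[:,:2].astype(np.float32),cv2.DIST_HUBER,0,.01,.01).ravel())
```

```text
scene lid 818 ((575.9371337890625, -189.79495239257812), (118.75232696533203, 184.355712890625), 88.70008087158203) 143.2580842402234
bar 157 [582.80014205 -82.02736133 143.3821368 ]
((579.4019775390625, -92.80941772460938), (114.01871490478516, 44.00135803222656), 0.051560238003730774) [[ 526. -112.  135.]
 [ 582.  -78.  144.]
 [ 634.  -73.  149.]]
lamp_head 0.76 1727
extent [[513.  79. 205.]
 [620. 181. 216.]
 [809. 323. 230.]]
lamp_knob 0.49 0
knob 64 [565. 134. 251.]
disc 794 [[510.  77. 198.]
 [574. 143. 217.]
 [618. 183. 232.]]
arm 779 [[633. 179. 197.]
 [755. 280. 214.]
 [809. 324. 224.]] [7.8651583e-01 6.1757010e-01 7.3835791e+02 2.6743497e+02]
top lid 1513 ((442.39605712890625, -138.68991088867188), (170.9845733642578, 494.6180725097656), 66.02650451660156) 141.94822249170383
bar 148 [574.60555304 -89.26452035 144.26861979]
((577.0750122070312, -95.77576446533203), (110.7542495727539, 37.58903884887695), 0.31895381212234497) [[ 523. -114.  135.]
 [ 576.  -88.  144.]
 [ 629.  -78.  154.]]
lamp_head 0.75 1250
extent [[507.  71. 206.]
 [586. 151. 216.]
 [801. 311. 228.]]
lamp_knob 0.91 1223
extent [[506.  72. 206.]
 [584. 150. 216.]
 [801. 311. 228.]]
knob 35 [554. 122. 257.]
disc 779 [[504.  71. 205.]
 [557. 124. 217.]
 [617. 175. 227.]]
arm 418 [[632. 173. 199.]
 [728. 252. 214.]
 [804. 315. 229.]] [7.8915501e-01 6.1419410e-01 7.1845355e+02 2.4565080e+02]
```

```bash
python3 -m handwheel '[[[-0.8,0,0,-0.3,0,0],[-0.8,0,0,-0.3,0,0],[-0.6,0,0,-0.273,0,0]]]' -0.2
python3 - <<'E'
from h import *
print(move_to([561,129,300]).round(2), R.from_euler("xyz",state()["ee_rot"]).as_matrix().round(3), state()["opening"])
E
```

```text
clock: 1.68
tool_pos: [143.6, -634.2, 304.5]
ee_rot: [1.056, 1.569, -1.421]
ft_force: [0.4, -0.1, -0.3]
opening: 0.742
[  0.08  -8.6  -19.98] [[ 0.     0.616 -0.788]
 [-0.002 -0.788 -0.616]
 [-1.     0.001  0.001]] 0.7422230737009032
```

```bash
for i in 1 2; do :; done; python3 -m handwheel '[[[0,-0.39,-0.908,0,0,0],[0,-0.39,-0.908,0,0,0],[0,-0.39,-0.908,0,0,0],[0,-0.39,-0.908,0,0,0],[0,-0.39,-0.908,0,0,0],[0,-0.39,-0.908,0,0,0],[0,-0.39,-0.908,0,0,0],[0,-0.39,-0.908,0,0,0]]]' >/dev/null
python3 -m handwheel '[[[0,-0.39,-0.908,0,0,0],[0,-0.39,-0.908,0,0,0],[0,-0.39,-0.908,0,0,0],[0,-0.39,-0.908,0,0,0],[0,-0.39,-0.908,0,0,0],[0,-0.39,-0.908,0,0,0],[0,-0.39,-0.908,0,0,0],[0,-0.39,-0.908,0,0,0]]]'
python3 -m handwheel '[[[0,-0.39,-0.908,0,0,0],[0,-0.39,-0.908,0,0,0],[0,-0.39,-0.908,0,0,0],[0,-0.39,-0.908,0,0,0],[0,-0.39,-0.908,0,0,0],[0,-0.02,0,0,0,0],[0,0,0,0,0,0]]]'
python3 - <<'E'
from h import *
print(move_to([561,129,300]).round(2))
s=snap("scene","k1.png",(270,60,430,220),4)
E
```

```text
clock: 3.68
tool_pos: [450.5, -79.4, 302.9]
ee_rot: [2.077, 1.57, -0.405]
ft_force: [0.4, -0.3, -0.8]
opening: 0.6
clock: 4.55
tool_pos: [545.0, 92.5, 302.6]
ee_rot: [0.226, 1.57, -2.256]
ft_force: [0.1, -0.5, -0.3]
opening: 0.601
[ 0.06 -0.48 -0.87]
```

View pics/k1.png

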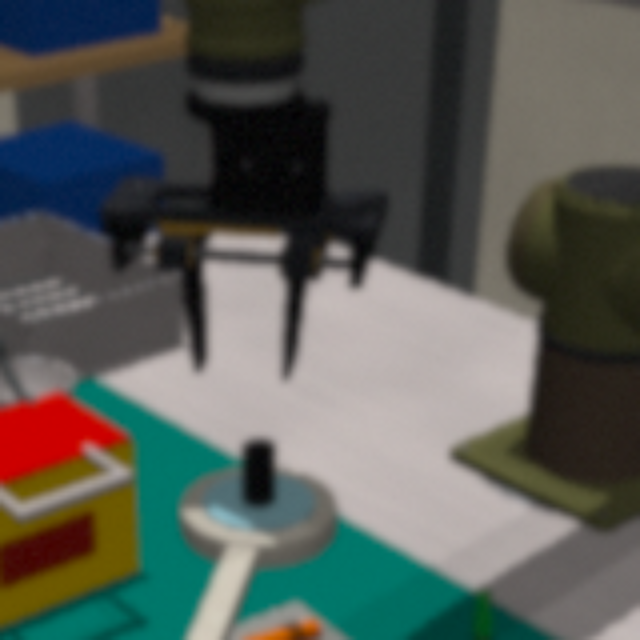

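Gripper is above and short of the knob (knob at crop 258,470). I'll finish the approach, lower to z≈226 and close softly.

```bash
python3 -m handwheel '[[[0,-0.25,-0.44,0,0,0],[0,-0.25,-0.44,0,0,0],[0.6,0,0,0,0,0],[0.6,0,0,0,0,0],[0.6,0,0,0,0,0],[0.1,0,0,0,0,0],[0,0,0,0,0,0]]]' -0.2 6; python3 -m handwheel '[[[0,0,0,0,0,0],[0,0,0,0,0,0],[0,0,0,0,0,0],[0,0,0,0,0,0],[0,0,0,0,0,0],[0,0,0,0,0,0]]]' 1 6
```

```text
clock: 5.48
tool_pos: [561.2, 130.7, 227.1]
ee_rot: [2.958, 1.57, 0.476]
ft_force: [0.4, 0.2, -0.5]
opening: 0.6
clock: 6.22
tool_pos: [561.0, 130.2, 227.1]
ee_rot: [2.389, 1.57, -0.093]
ft_force: [0.1, -0.0, 1.8]
opening: 0.249
```

```bash
python3 -m handwheel '[[[0,-0.52,-0.019,0.144,0,0],[0,-0.52,-0.019,0.144,0,0],[0,-0.52,-0.019,0.144,0,0],[0,-0.52,-0.019,0.144,0,0]]]'; python3 -m handwheel '[[[0,-0.52,-0.019,0.144,0,0],[0,-0.52,-0.019,0.144,0,0],[0,-0.52,-0.019,0.144,0,0],[0,-0.52,-0.019,0.144,0,0],[0,-0.52,-0.019,0.144,0,0],[0,-0.52,-0.019,0.144,0,0]]]';  python3 - <<'E'
from h import *
p=state()["tool_pos"];print(np.hypot(*(p[:2]-[790,308])),np.degrees(np.arctan2(308-p[1],790-p[0])))
E
```

```text
clock: 6.72
tool_pos: [521.1, 203.3, 227.1]
ee_rot: [3.053, 1.566, 0.28]
ft_force: [5.9, 2.6, -1.0]
opening: 0.252
clock: 7.48
tool_pos: [503.3, 325.2, 227.2]
ee_rot: [-3.097, 1.564, -0.019]
ft_force: [7.7, -0.3, -0.5]
opening: 0.251
287.2170530525924 -3.4384184397710102
```

```bash
python3 -m handwheel '[[[0,-0.52,-0.04,0.144,0,0],[0,-0.52,-0.04,0.144,0,0],[0,-0.52,-0.04,0.144,0,0],[0,-0.52,-0.04,0.144,0,0],[0,-0.52,-0.04,0.144,0,0],[0,-0.52,-0.04,0.144,0,0],[0,0,0,0,0,0]]]'; python3 -m handwheel '[[[0,0,0,0,0,0],[0,0,0,0,0,0],[0,0,0,0,0,0]]]' -0.2; python3 -m handwheel '[[[-0.7,0,0,0,0,0],[-0.9,0,0,0,0,0],[-0.5,0,0,-0.3,0,0],[0,0,0,-0.3,0,0],[0,0,0,-0.3,0,0],[0,0,0,0,0,0]]]';  python3 - <<'E'
from h import *
s=snap("top","t2.png",(200,130,420,300),3.5)
P=cloud(s);I=s["image"].astype(int)
H=cv2.cvtColor(s["image"],cv2.COLOR_RGB2HSV)
m=((H[...,0]>5)&(H[...,0]<17)&(H[...,1]>160)&(H[...,2]>120)).astype(np.uint8)
n,l,st,c=cv2.connectedComponentsWithStats(m)
for i in range(1,n):
    if st[i,4]>15:
        v,u=np.nonzero(l==i); print("orange",st[i],at_z(s,*c[i],14).round(), np.degrees(np.arctan2(*np.linalg.svd(np.c_[[at_z(s,a,b,14)[:2] for a,b in zip(u,v)]]-at_z(s,*c[i],14)[:2],full_matrices=0)[2][0][::-1])).round())
for l in ["scalpel1","clamp1","lamp_knob","mat"]:
    for k in mark_of("top",l):
        if k["conf"]>.4: print(l,round(k["conf"],2),at_z(s,*k["centre"],245 if "lamp" in l else 10).round())
Rm=R.from_euler("xyz",state()["ee_rot"]).as_matrix();print(Rm.round(3),move_to([577,-82,260]).round(2),move_to([577,-82,260]).round(2))
E
```

```text
clock: 8.35
tool_pos: [540.0, 444.1, 227.1]
ee_rot: [-1.344, 1.57, 1.306]
ft_force: [-1.2, 1.2, 2.9]
opening: 0.249
clock: 8.72
tool_pos: [539.4, 442.3, 226.3]
ee_rot: [1.201, 1.57, -2.434]
ft_force: [-0.1, -0.8, 0.5]
opening: 0.516
clock: 9.48
tool_pos: [539.6, 442.6, 310.5]
ee_rot: [0.811, 1.57, -2.375]
ft_force: [0.2, 0.4, -0.3]
opening: 0.602
orange [285 186   4  10  31] [623. 202.  14.] 173.0
orange [306 186   4  10  33] [625. 119.  14.] 174.0
orange [328 190   4  10  29] [609.  32.  14.] 176.0
orange [280 217   4  10  34] [500. 215.  14.] -173.0
orange [324 224   6  10  30] [475.  40.  14.] 167.0
orange [281 230   4   5  17] [457. 210.  14.] -162.0
scalpel1 0.64 [600. -79.  10.]
scalpel1 0.59 [477.  25.  10.]
scalpel1 0.58 [500. 211.  10.]
scalpel1 0.54 [599.  34.  10.]
scalpel1 0.5 [626. 108.  10.]
scalpel1 0.44 [634. 191.  10.]
scalpel1 0.41 [581. 366.  10.]
clamp1 0.52 [474. 115. 245.]
lamp_knob 0.61 [524. 455. 245.]
mat 0.88 [550. 120.  10.]
[[-0.    -0.044 -0.999]
 [-0.    -0.999  0.044]
 [-1.     0.     0.   ]] [ 1.27 13.07 -1.51] [ 1.27 13.07 -1.51]
```

View pics/t2.png

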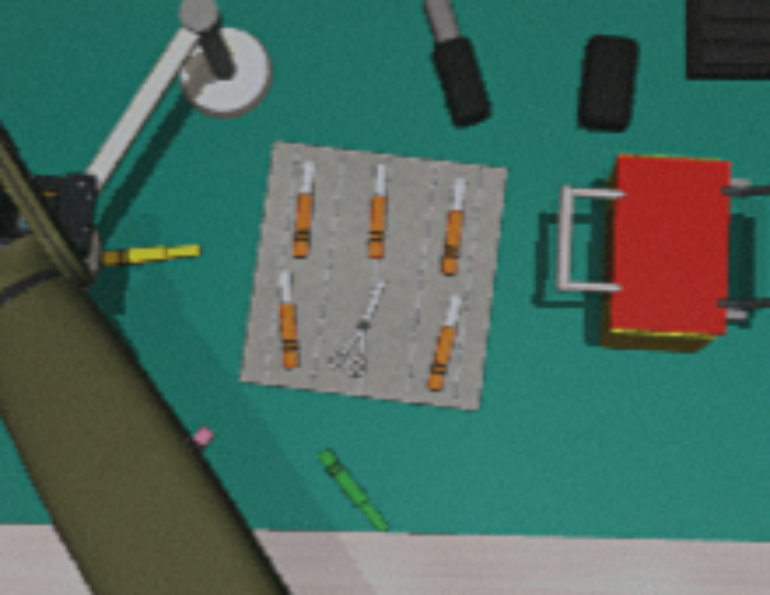

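Picture: five scalpels on the mat (crop ~303,210; 377,212; 453,228; 288,322; 445,343), lamp head swung left under the wrist, clamp at 362,325. The bin yaw is about -0.045 and the jaw is already aligned with it. Next is the lid handle.

```bash
python3 -m handwheel '[[[0,0.933,-0.1,0,0,0],[0,0.933,-0.1,0,0,0],[0,0.933,-0.1,0,0,0],[0,0.933,-0.1,0,0,0],[0,0.933,-0.1,0,0,0],[0,0.933,-0.1,0,0,0],[0,0.933,-0.1,0,0,0],[0,0.933,-0.1,0,0,0]]]' 0.05 >/dev/null
python3 -m handwheel '[[[0.2,0.933,-0.1,0,0,0],[0.2,0.933,-0.1,0,0,0],[0.2,0.933,-0.1,0,0,0],[0.2,0.933,-0.1,0,0,0],[0.2,0.933,-0.1,0,0,0],[0.3,0.93,-0.1,0,0,0],[0,0,0,0,0,0]]]'
python3 - <<'E'
from h import *
print(move_to([577,-84,120]).round(2),state()["ft_force"])
s=snap("scene","h1.png",(200,60,360,220),4)
P=cloud(s).reshape(-1,3); b=P[(P[:,2]>132)&(P[:,2]<152)&(abs(P[:,0]-577)<35)&(P[:,1]>-112)&(P[:,1]<-50)]; print(len(b),b.mean(0),b[:,1].min(),b[:,1].max())
E
```

```text
clock: 11.6
tool_pos: [572.7, -83.2, 257.3]
ee_rot: [-0.109, 1.568, 2.986]
ft_force: [0.1, 0.3, -0.1]
opening: 0.476
[ 3.43  0.02 -0.12] [ 0.14514352  0.28046819 -0.12617476]
81 [577.55377146 -77.35137832 143.41697977] -85.40032220526703 -70.13366339691318
```

View pics/h1.png

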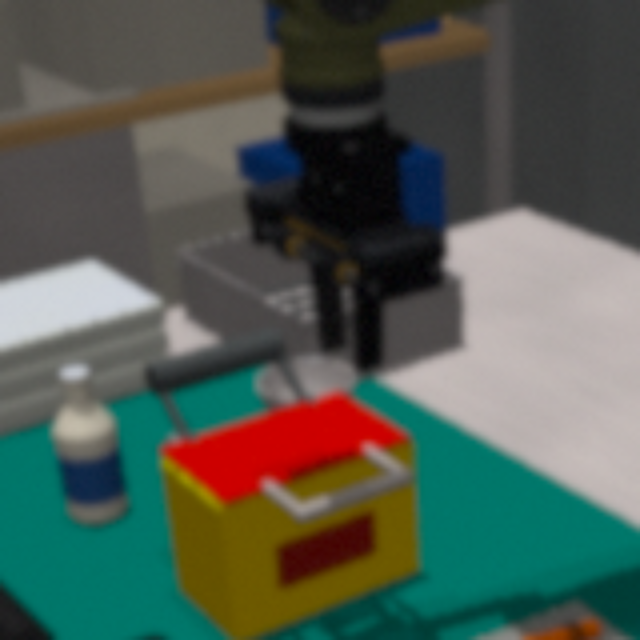

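Fingers are above the handle bar (bar centre at crop ~345,490). Descending.

```bash
python3 -m handwheel '[[[0.8,-0.04,-0.06,0,0,0],[0.8,-0.04,-0.06,0,0,0],[0.8,0,0,0,0,0],[0.6,0,0,0,0,0],[0.43,0,0,0,0,0],[0,0,0,0,0,0]]]'; python3 -m handwheel '[[[0,0,0,0,0,0],[0,0,0,0,0,0],[0,0,0,0,0,0],[0,0,0,0,0,0],[0,0,0,0,0,0]]]' 1 15;python3 - <<'E'
from h import *
print(R.from_euler("xyz",state()["ee_rot"]).as_matrix().round(3))
E
```

```text
clock: 12.4
tool_pos: [577.6, -77.4, 120.4]
ee_rot: [-0.264, 1.569, 2.835]
ft_force: [-0.2, -0.2, -1.0]
opening: 0.478
clock: 13.02
tool_pos: [578.7, -82.8, 122.6]
ee_rot: [1.781, 1.562, -1.403]
ft_force: [-0.9, -13.5, -0.0]
opening: 0.141
[[ 0.002 -0.042 -0.999]
 [-0.009 -0.999  0.042]
 [-1.     0.009 -0.002]]
```

```bash
python3 -m handwheel '[[[0,0.14,0,0,0,0],[-0.462,0.031,0,0,0,0],[-0.456,0.076,0,0,0,0],[-0.446,0.122,0,0,0,0],[-0.432,0.166,0,0,0,0]]]' 1 10; python3 -m handwheel '[[[-0.413,0.208,0,0,0,0],[-0.39,0.248,0,0,0,0],[-0.364,0.286,0,0,0,0],[-0.333,0.321,0,0,0,0],[0,0,0,0,0,0]]]'
python3 - <<'E'
from h import *
p=state()["tool_pos"];y,z=p[1]+269,p[2]+19-136;print(np.hypot(y,z),np.arctan2(z,y))
E
```

```text
clock: 13.65
tool_pos: [577.9, -97.5, 194.5]
ee_rot: [-1.861, 1.566, 1.239]
ft_force: [1.8, 6.1, 1.9]
opening: 0.144
clock: 14.28
tool_pos: [576.7, -140.4, 258.1]
ee_rot: [-2.386, 1.564, 0.713]
ft_force: [-1.5, 10.4, 9.5]
opening: 0.146
190.90310976511168 0.8315480916749138
```

```bash
python3 -m handwheel '[[[-0.35,0.25,0,0,0,0],[-0.263,0.381,0,0,0,0],[-0.224,0.405,0,0,0,0],[-0.182,0.425,0,0,0,0],[-0.139,0.441,0,0,0,0]]]'; python3 -m handwheel '[[[-0.094,0.453,0,0,0,0],[-0.048,0.46,0,0,0,0],[0,0.4625,0,0,0,0],[0.044,0.46,0,0,0,0],[0.09,0.454,0,0,0,0],[0.135,0.443,0,0,0,0],[0,0,0,0,0,0]]]'
python3 - <<'E'
from h import *
p=state()["tool_pos"];y,z=p[1]+266,p[2]+19-136;print(np.hypot(y,z),np.arctan2(z,y))
E
```

```text
clock: 14.9
tool_pos: [572.8, -220.0, 301.0]
ee_rot: [2.755, 1.568, -0.43]
ft_force: [4.2, 0.7, 2.6]
opening: 0.144
clock: 15.78
tool_pos: [566.8, -329.5, 293.0]
ee_rot: [0.276, 1.569, -2.91]
ft_force: [3.3, -0.8, 1.3]
opening: 0.142
187.1220366388821 1.917049051649374
```

```bash
python3 -m handwheel '[[[0,0,0,0,0,0],[0,0,0,0,0,0],[0,0,0,0,0,0],[-0.7,0,0,0,0,0],[-0.7,0,0,0,0,0],[0,-0.9,0,0,0,0],[0,-0.9,0,0,0,0],[0,-0.9,0,0,0,0]]]' 0.05
cat >> h.py <<'E'
def oranges(c,s):
    H=cv2.cvtColor(s["image"],cv2.COLOR_RGB2HSV)
    m=((H[...,0]>4)&(H[...,0]<18)&(H[...,1]>150)&(H[...,2]>90)).astype(np.uint8)
    m=cv2.morphologyEx(m,cv2.MORPH_CLOSE,np.ones((3,3),np.uint8))
    n,l,st,cc=cv2.connectedComponentsWithStats(m); out=[]
    for i in range(1,n):
        if st[i,4]<20: continue
        v,u=np.nonzero(l==i); q=np.array([at_z(s,a,b,13)[:2] for a,b in zip(u,v)])
        q0=q.mean(0); d=np.linalg.svd(q-q0,full_matrices=0)[2][0]; d=d*np.sign(d[0])
        out.append((q0,np.degrees(np.arctan2(d[1],d[0])),np.ptp((q-q0)@d),st[i,4])); print(c,q0.round(),"yaw %.0f len %.0f n %d"%out[-1][1:])
    return out
E
python3 - <<'E'
from h import *
for c in ("scene","top"):
    s=snap(c,c+"3.png",(200,100,440,280),2.6) if c=="scene" else snap(c)
    oranges(c,s)
E
```

```text
clock: 16.77
tool_pos: [571.9, -218.1, 350.5]
ee_rot: [-0.514, 1.57, 2.585]
ft_force: [-0.5, 0.2, 0.5]
opening: 0.475
scene [462.  47.] yaw -12 len 68 n 73
scene [596.  38.] yaw -4 len 68 n 78
scene [586. 120.] yaw -14 len 31 n 21
scene [608. 207.] yaw -0 len 70 n 112
top [610. 203.] yaw -3 len 66 n 60
top [610. 119.] yaw -1 len 69 n 62
top [596.  33.] yaw -5 len 69 n 50
top [484. 214.] yaw 7 len 68 n 62
top [462.  43.] yaw -14 len 68 n 57
```

View pics/scene3.png

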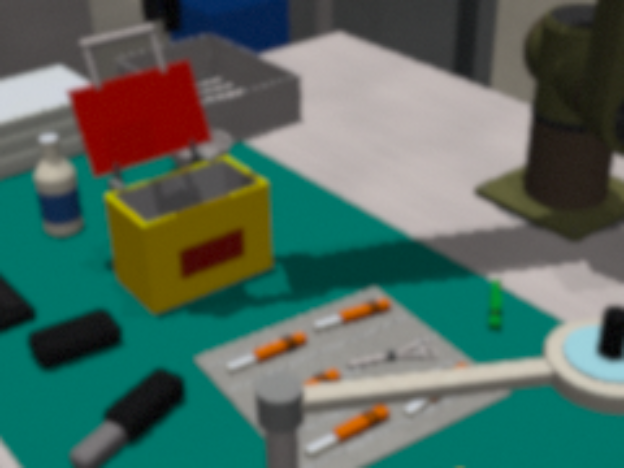

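Lid rests open by itself (crop 140,115). I'll start with the scalpel at (606,35).

```bash
python3 -m handwheel '[[[0.5,-0.9,-0.1,0.07,0,0],[0.5,-0.9,-0.1,0,0,0],[0.7,-0.9,-0.1,0,0,0],[0.7,-0.9,-0.1,0,0,0],[0.7,-0.9,-0.1,0,0,0],[0.7,-0.9,-0.1,0,0,0],[0.5,-0.6,0,0,0,0],[0,0,0,0,0,0]]]' 0.05
python3 - <<'E'
from h import *
print(move_to([606,35,6]).round(2))
oranges("scene",snap("scene"))
print(R.from_euler("xyz",state()["ee_rot"]).as_matrix().round(3))
E
```

```text
clock: 17.88
tool_pos: [612.1, 19.0, 175.9]
ee_rot: [0.09, 1.566, -3.127]
ft_force: [0.2, -0.5, 0.6]
opening: 0.472
[ 4.25 -0.39  0.16]
scene [475.  46.] yaw -3 len 46 n 46
scene [597.  38.] yaw -3 len 71 n 80
scene [608. 206.] yaw 0 len 70 n 110
[[-0.002 -0.077 -0.997]
 [-0.001 -0.997  0.077]
 [-1.     0.001  0.002]]
```

```bash
python3 -m handwheel '[[[0.8,-0.2,0.08,0,0,0],[0.9,-0.19,0.08,0,0,0],[0.9,0,0,0,0,0],[0.8,0,0,0,0,0],[0.5,0,0,0,0,0],[0.32,0,0,0,0,0],[0,0,0,0,0,0]]]' 0.3; python3 -m handwheel '[[[0,0,0,0,0,0],[0,0,0,0,0,0],[0,0,0,0,0,0],[0,0,0,0,0,0]]]' 1 20;  python3 -m handwheel '[[[-0.5,0,0,0,0,0],[-1,0,0,0,0,0],[-1,0,0,0,0,0],[-1,0,0,0,0,0],[-0.8,0,0,0,0,0],[0,0,0,0,0,0]]]'
python3 - <<'E'
from h import *
print(move_to([564,-187,190]).round(2))
E
```

```text
clock: 18.8
tool_pos: [608.4, 33.8, 9.6]
ee_rot: [0.183, 1.57, -3.036]
ft_force: [0.8, 0.1, 0.3]
opening: 0.349
clock: 19.3
tool_pos: [609.3, 34.2, 11.0]
ee_rot: [-3.122, 1.569, -0.058]
ft_force: [-1.4, -0.3, 4.6]
opening: 0.165
clock: 20.05
tool_pos: [610.5, 34.2, 186.5]
ee_rot: [-3.09, 1.563, -0.026]
ft_force: [-0.3, -0.7, -0.3]
opening: 0.167
[-0.09  5.6   0.73]
```

```bash
python3 -m handwheel '[[[0,0.93,0.12,-0.07,0,0],[0,0.93,0.13,0,0,0],[0,0.93,0.13,0,0,0],[0,0.93,0.13,0,0,0],[0,0.93,0.12,0,0,0],[0,0.93,0.12,0,0,0],[0,0,0,0,0,0],[0,0,0,0,0,0]]]';python3 - <<'E'
from h import *
print(move_to([564,-187,122]).round(2))
snap("scene","d1.png",(200,60,360,220),4)
E
```

```text
clock: 21.05
tool_pos: [567.0, -186.7, 180.5]
ee_rot: [-0.569, 1.569, 2.53]
ft_force: [-0.2, -0.5, 0.2]
opening: 0.166
[1.46 0.01 0.07]
```

View pics/d1.png

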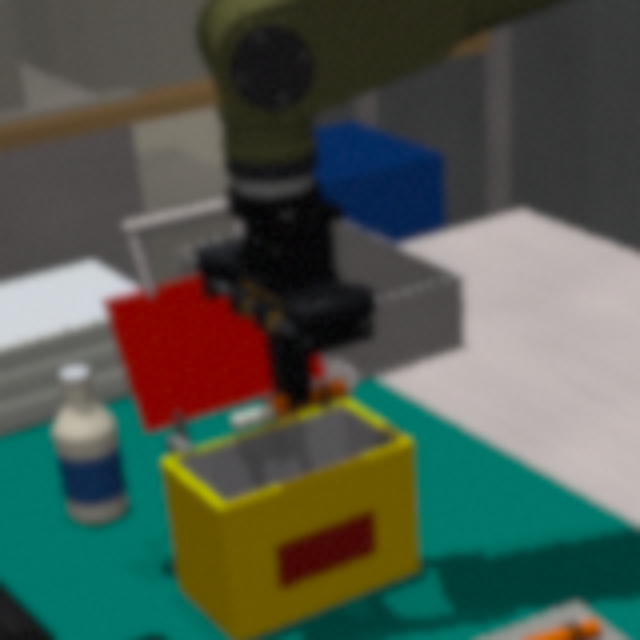

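Scalpel hangs level, lengthwise over the mouth (crop 300,395). Lower and drop.

```bash
python3 -m handwheel '[[[0.7,0,0.03,0,0,0],[0.7,0,0.03,0,0,0],[0.06,0,0,0,0,0],[0,0,0,0,0,0]]]'; python3 -m handwheel '[[[0,0,0,0,0,0],[0,0,0,0,0,0],[0,0,0,0,0,0],[-0.8,0,0,0,0,0],[-0.8,0,0,0,0,0],[0,-0.9,0.3,0.36,0,0],[0,0,0,0,0,0]]]' 0.3;python3 - <<'E'
from h import *
print(move_to([472,43,100]).round(2))
for c in ("scene","top"): oranges(c,snap(c))
E
```

```text
clock: 21.6
tool_pos: [565.7, -186.6, 123.9]
ee_rot: [2.969, 1.57, -0.214]
ft_force: [-0.2, 1.2, -0.3]
opening: 0.162
clock: 22.48
tool_pos: [554.7, -149.5, 188.1]
ee_rot: [-3.116, 1.57, -0.195]
ft_force: [0.2, -1.0, 0.0]
opening: 0.359
[ 2.2  -4.25  3.07]
scene [462.  47.] yaw -12 len 68 n 73
scene [586. 120.] yaw -13 len 31 n 23
scene [608. 207.] yaw 0 len 70 n 111
top [609. 203.] yaw -2 len 65 n 59
top [610. 119.] yaw -1 len 69 n 59
top [483. 214.] yaw 6 len 68 n 62
top [462.  43.] yaw -13 len 67 n 56
```

```bash
python3 -m handwheel '[[[0,-0.71,0.51,0,0,0],[0,-0.71,0.51,0,0,0],[0,-0.71,0.51,0,0,0],[0.7,-0.71,0.51,0,0,0],[0.7,-0.71,0.51,0,0,0],[0.7,-0.7,0.51,0,0,0],[0,0,0,0,0,0],[0,0,0,0,0,0]]]' 0.3;python3 - <<'E'
from h import *
print(move_to([472,43,6]).round(2))
E
```

```text
clock: 23.58
tool_pos: [473.8, 41.4, 103.9]
ee_rot: [2.95, 1.57, -0.415]
ft_force: [0.8, 0.3, 0.3]
opening: 0.351
[ 2.45 -0.03  0.06]
```

```bash
python3 -m handwheel '[[[0.8,-0.03,0.05,0,0,0],[0.8,0,0,0,0,0],[0.6,0,0,0,0,0],[0.25,0,0,0,0,0],[0,0,0,0,0,0]]]' 0.3; python3 -m handwheel '[[[0,0,0,0,0,0],[0,0,0,0,0,0],[0,0,0,0,0,0],[0,0,0,0,0,0]]]' 1 20;  python3 -m handwheel '[[[-0.5,0,0,0,0,0],[-1,0,0,0,0,0],[-1,0,0,0,0,0],[-1,0,0,-0.36,0,0],[-0.9,0,0,0,0,0],[0,0,0,0,0,0]]]'
python3 - <<'E'
from h import *
print(move_to([564,-187,185]).round(2))
E
```

```text
clock: 24.2
tool_pos: [472.1, 43.1, 5.8]
ee_rot: [-3.141, 1.57, -0.223]
ft_force: [0.1, -0.8, -0.5]
opening: 0.35
clock: 24.7
tool_pos: [472.1, 43.7, 6.4]
ee_rot: [-3.07, 1.569, -0.151]
ft_force: [-0.9, -0.9, 4.8]
opening: 0.167
clock: 25.45
tool_pos: [473.2, 43.8, 184.6]
ee_rot: [-3.092, 1.564, 0.007]
ft_force: [-0.0, 0.2, -0.1]
opening: 0.167
[ 0.01  5.67 -2.51]
```

```bash
python3 -m handwheel '[[[0,0.81,-0.36,0,0,0],[0,0.81,-0.36,0,0,0],[0,0.81,-0.36,0,0,0],[0,0.81,-0.36,0,0,0],[0,0.81,-0.36,0,0,0],[0,0.81,-0.36,0,0,0],[0,0.81,-0.35,0,0,0],[0,0,0,0,0,0]]]';python3 - <<'E'
from h import *
print(move_to([564,-187,122]).round(2))
snap("scene","d2.png",(200,100,360,220),3)
s=snap("top");oranges("top",s)
E
```

```text
clock: 26.45
tool_pos: [561.1, -188.4, 178.6]
ee_rot: [-0.364, 1.567, 2.732]
ft_force: [0.2, -0.1, -0.6]
opening: 0.163
[ 1.42 -0.04 -0.08]
top [608. 203.] yaw -3 len 65 n 60
top [610. 119.] yaw -1 len 69 n 58
top [483. 214.] yaw 6 len 68 n 58
```

View pics/d2.png

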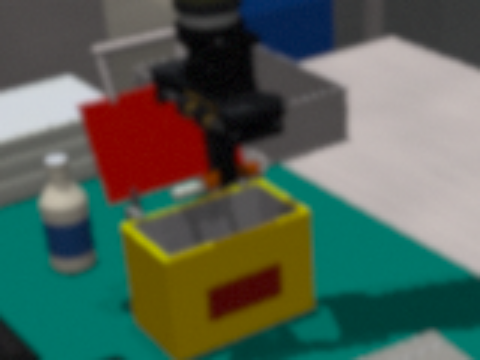

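Second scalpel is level over the mouth (crop 215,178). Drop it, then go for the one at (620,121).

```bash
python3 -m handwheel '[[[0.7,-0.04,-0.06,0,0,0],[0.7,0,0,0,0,0],[0.02,0,0,0,0,0],[0,0,0,0,0,0]]]'; python3 -m handwheel '[[[0,0,0,0,0,0],[0,0,0,0,0,0],[0,0,0,0,0,0],[-0.8,0,0,0,0,0],[-0.8,0,0,0,0,0],[0,-0.9,-0.1,-0.056,0,0],[0,0,0,0,0,0]]]' 0.3;python3 - <<'E'
from h import *
print(move_to([620,121,90]).round(2))
for c in ("scene","top"): oranges(c,snap(c))
E
```

```text
clock: 27.05
tool_pos: [564.5, -185.1, 125.2]
ee_rot: [2.933, 1.57, -0.251]
ft_force: [0.2, 0.3, 0.7]
opening: 0.166
clock: 27.92
tool_pos: [570.3, -148.7, 189.4]
ee_rot: [2.99, 1.57, -0.164]
ft_force: [0.3, 0.2, 0.2]
opening: 0.351
[ 2.48 -6.76 -1.15]
scene [587. 120.] yaw -19 len 31 n 21
scene [608. 206.] yaw 0 len 70 n 113
top [610. 203.] yaw -3 len 65 n 58
top [610. 119.] yaw -1 len 69 n 60
top [483. 214.] yaw 6 len 68 n 62
```

```bash
python3 -m handwheel '[[[0,-0.845,-0.144,0,0,0],[0,-0.845,-0.144,0,0,0],[0,-0.845,-0.144,0,0,0],[0.5,-0.845,-0.144,0,0,0],[0.5,-0.845,-0.144,0,0,0],[0.5,-0.845,-0.144,0,0,0],[0.5,-0.845,-0.144,0,0,0],[0.5,-0.845,-0.144,0,0,0]]]' 0.3 >/dev/null; python3 -m handwheel '[[[0,0,0,0,0,0],[0,0,0,0,0,0]]]'
python3 - <<'E'
from h import *
print(move_to([620,121,6]).round(2))
E
```

```text
clock: 29.28
tool_pos: [620.1, 118.9, 88.5]
ee_rot: [1.255, 1.57, -1.902]
ft_force: [0.2, -0.3, -0.0]
opening: 0.348
[ 2.06 -0.05  0.  ]
```

```bash
python3 -m handwheel '[[[0.8,-0.05,0,0,0,0],[0.7,0,0,0,0,0],[0.4,0,0,0,0,0],[0.16,0,0,0,0,0],[0,0,0,0,0,0]]]' 0.3; python3 -m handwheel '[[[0,0,0,0,0,0],[0,0,0,0,0,0],[0,0,0,0,0,0],[0,0,0,0,0,0]]]' 1 20;  python3 -m handwheel '[[[-0.5,0,0,0,0,0],[-1,0,0,0,0,0],[-1,0,0,0,0,0],[-1,0,0,0.056,0,0],[-0.9,0,0,0,0,0],[0,0,0,0,0,0]]]'
python3 - <<'E'
from h import *
print(move_to([564,-187,185]).round(2))
E
```

```text
clock: 29.9
tool_pos: [620.4, 121.5, 6.7]
ee_rot: [-3.109, 1.57, 0.018]
ft_force: [0.8, -0.7, 0.1]
opening: 0.349
clock: 30.4
tool_pos: [620.6, 121.9, 7.1]
ee_rot: [-3.086, 1.569, 0.041]
ft_force: [-0.9, -0.3, 3.9]
opening: 0.166
clock: 31.15
tool_pos: [622.3, 122.2, 187.6]
ee_rot: [-2.98, 1.562, 0.119]
ft_force: [-0.5, -0.6, -0.4]
opening: 0.167
[0.05 7.78 1.13]
```

```bash
python3 -m handwheel '[[[0,0.97,0.14,0,0,0],[0,0.97,0.14,0,0,0],[0,0.97,0.14,0,0,0],[0,0.97,0.14,0,0,0],[0,0.97,0.14,0,0,0],[0,0.97,0.14,0,0,0],[0,0.97,0.14,0,0,0],[0,0.97,0.14,0,0,0]]]';python3 -m handwheel '[[[0,0,0,0,0,0],[0,0,0,0,0,0]]]';python3 - <<'E'
from h import *
print(move_to([564,-187,122]).round(2))
print([x[2] for x in oranges("scene",snap("scene"))])
s=snap("top");oranges("top",s)
E
```

```text
clock: 32.15
tool_pos: [560.6, -187.2, 180.5]
ee_rot: [-0.401, 1.568, 2.697]
ft_force: [-0.0, -0.6, -0.2]
opening: 0.162
clock: 32.4
tool_pos: [561.4, -185.8, 181.1]
ee_rot: [-0.608, 1.569, 2.491]
ft_force: [0.9, -0.0, 0.3]
opening: 0.164
[ 1.48  0.03 -0.07]
scene [ 394. -504.] yaw 66 len 53 n 20
scene [608. 206.] yaw 0 len 70 n 112
[np.float64(53.483048880773055), np.float64(69.69228023818519)]
top [610. 203.] yaw -3 len 65 n 58
top [483. 214.] yaw 6 len 68 n 59
```

```bash
python3 -m handwheel '[[[0.7,0.03,-0.05,0,0,0],[0.7,0,0,0,0,0],[0.05,0,0,0,0,0],[0,0,0,0,0,0]]]'; python3 -m handwheel '[[[0,0,0,0,0,0],[0,0,0,0,0,0],[0,0,0,0,0,0],[-0.8,0,0,0,0,0],[-0.8,0,0,0,0,0],[0,-0.9,-0.1,0,0,0],[0,-0.9,-0.1,0,0,0],[0,0,0,0,0,0]]]' 0.3;python3 - <<'E'
from h import *
print(move_to([619,205,90]).round(2))
for c in ("scene","top"): s=snap(c,"b_"+c+".png",(230,130,330,230) if c=="scene" else (330,160,430,240),4);oranges(c,s)
a=cv2.imread("pics/b_scene.png");b=cv2.imread("pics/b_top.png")
cv2.imwrite("pics/b.png",np.hstack([a[:320],b]))
E
```

```text
clock: 33.0
tool_pos: [564.4, -187.2, 124.8]
ee_rot: [2.877, 1.57, -0.306]
ft_force: [-0.8, 0.8, -1.1]
opening: 0.167
clock: 34.0
tool_pos: [575.1, -114.4, 188.5]
ee_rot: [-3.027, 1.57, 0.075]
ft_force: [-0.2, -0.1, -0.3]
opening: 0.352
[ 2.46 -8.02 -0.78]
scene [608. 206.] yaw 0 len 70 n 113
top [609. 203.] yaw -3 len 66 n 59
top [483. 214.] yaw 6 len 68 n 59
```

View pics/b.png

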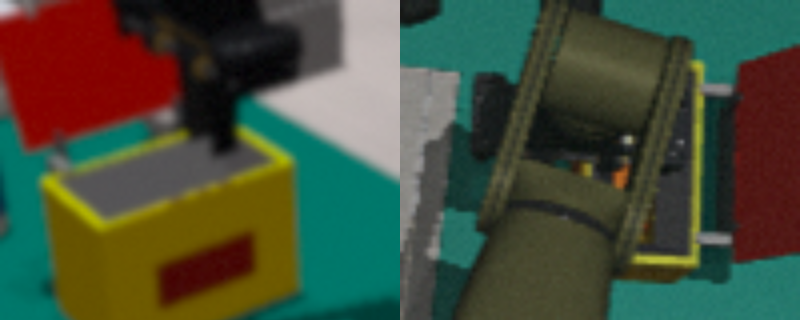

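Nothing left on the rim; orange shows in the well (right half ~620,178). Next: (619,205).

```bash
python3 -m handwheel '[[[0,-0.89,-0.087,0,0,0],[0,-0.89,-0.087,0,0,0],[0,-0.89,-0.087,0,0,0],[0,-0.89,-0.087,0,0,0],[0.4,-0.89,-0.087,0,0,0],[0.5,-0.89,-0.087,0,0,0],[0.5,-0.89,-0.087,0,0,0],[0.5,-0.89,-0.087,0,0,0]]]' 0.3 >/dev/null; python3 -m handwheel '[[[0.5,-0.89,-0.087,0,0,0],[0,0,0,0,0,0],[0,0,0,0,0,0]]]'
python3 - <<'E'
from h import *
print(move_to([619,205,6]).round(2))
E
```

```text
clock: 35.48
tool_pos: [620.4, 201.5, 92.4]
ee_rot: [2.067, 1.57, -1.118]
ft_force: [0.7, 0.5, -0.1]
opening: 0.346
[ 2.16 -0.09  0.04]
```

```bash
python3 -m handwheel '[[[0.8,-0.09,0.04,0,0,0],[0.7,0,0,0,0,0],[0.4,0,0,0,0,0],[0.26,0,0,0,0,0],[0,0,0,0,0,0]]]' 0.3; python3 -m handwheel '[[[0,0,0,0,0,0],[0,0,0,0,0,0],[0,0,0,0,0,0],[0,0,0,0,0,0]]]' 1 20;  python3 -m handwheel '[[[-0.5,0,0,0,0,0],[-1,0,0,0,0,0],[-1,0,0,0,0,0],[-1,0,0,0,0,0],[-0.9,0,0,0,0,0],[0,0,0,0,0,0]]]'
python3 - <<'E'
from h import *
print(move_to([564,-187,185]).round(2))
E
```

```text
clock: 36.1
tool_pos: [618.5, 205.9, 5.7]
ee_rot: [0.449, 1.571, -2.735]
ft_force: [-0.1, 0.8, -0.3]
opening: 0.345
clock: 36.6
tool_pos: [619.2, 206.5, 6.8]
ee_rot: [-2.925, 1.569, 0.174]
ft_force: [-0.7, -0.1, 3.2]
opening: 0.165
clock: 37.35
tool_pos: [620.7, 207.0, 187.3]
ee_rot: [-2.847, 1.562, 0.252]
ft_force: [0.1, 0.5, -0.9]
opening: 0.168
[0.03 9.9  1.  ]
```

```bash
python3 -m handwheel '[[[0,0.94,0.09,0,0,0],[0,0.94,0.09,0,0,0],[0,0.94,0.09,0,0,0],[0,0.94,0.09,0,0,0],[0,0.94,0.09,0,0,0],[0,0.94,0.09,0,0,0],[0,0.94,0.09,0,0,0],[0,0.94,0.09,0,0,0]]]';python3 -m handwheel '[[[0,0.94,0.09,0,0,0],[0,0.94,0.09,0,0,0],[0,0.5,0.08,0,0,0],[0,0,0,0,0,0],[0,0,0,0,0,0]]]';python3 - <<'E'
from h import *
print(move_to([564,-187,122]).round(2))
oranges("scene",snap("scene","d4.png",(220,110,340,210),4))
s=snap("top");oranges("top",s)
E
```

```text
clock: 38.35
tool_pos: [575.5, -93.8, 180.1]
ee_rot: [-0.237, 1.568, 2.862]
ft_force: [0.3, -0.5, -0.3]
opening: 0.163
clock: 38.98
tool_pos: [562.3, -186.6, 181.3]
ee_rot: [-0.956, 1.57, 2.143]
ft_force: [-0.2, -0.1, -0.0]
opening: 0.166
[ 1.48  0.01 -0.04]
scene [ 396. -507.] yaw 66 len 45 n 20
top [484. 214.] yaw 7 len 68 n 62
```

View pics/d4.png

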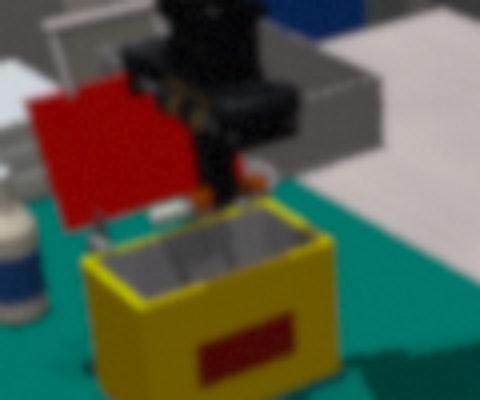

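Fourth is level above the mouth (crop 215,200). Drop it, then the last at (494,217).

```bash
python3 -m handwheel '[[[0.7,0,-0.04,0,0,0],[0.7,0,0,0,0,0],[0.05,0,0,0,0,0],[0,0,0,0,0,0]]]'; python3 -m handwheel '[[[0,0,0,0,0,0],[0,0,0,0,0,0],[0,0,0,0,0,0],[-0.8,0,0,0,0,0],[-0.8,0,0,0,0,0],[0,-0.9,0.1,-0.335,0,0],[0,-0.9,0,0,0,0],[0,0,0,0,0,0]]]' 0.3;python3 - <<'E'
from h import *
print(move_to([494,217,90]).round(2))
for c in ("scene","top"): oranges(c,snap(c))
E
```

```text
clock: 39.58
tool_pos: [564.5, -187.3, 124.5]
ee_rot: [2.843, 1.57, -0.341]
ft_force: [0.6, -0.0, 0.6]
opening: 0.167
clock: 40.58
tool_pos: [556.9, -114.2, 188.1]
ee_rot: [2.993, 1.57, -0.022]
ft_force: [-0.3, -1.4, -0.4]
opening: 0.351
[ 2.45 -8.41  0.51]
top [483. 214.] yaw 6 len 68 n 65
```

```bash
python3 -m handwheel '[[[0,-0.93,0.057,0,0,0],[0,-0.93,0.057,0,0,0],[0,-0.93,0.057,0,0,0],[0,-0.93,0.057,0,0,0],[0.4,-0.93,0.057,0,0,0],[0.5,-0.93,0.057,0,0,0],[0.5,-0.93,0.057,0,0,0],[0.5,-0.93,0.057,0,0,0]]]' 0.3 >/dev/null; python3 -m handwheel '[[[0.5,-0.93,0.057,0,0,0],[0,0,0,0,0,0],[0,0,0,0,0,0]]]'
python3 - <<'E'
from h import *
print(move_to([494,217,6]).round(2))
E
```

```text
clock: 42.05
tool_pos: [495.9, 213.0, 92.1]
ee_rot: [2.546, 1.57, -0.472]
ft_force: [0.6, 0.5, -0.1]
opening: 0.348
[ 2.15 -0.11  0.04]
```

```bash
python3 -m handwheel '[[[0.8,-0.1,0.04,0,0,0],[0.7,0,0,0,0,0],[0.4,0,0,0,0,0],[0.25,0,0,0,0,0],[0,0,0,0,0,0]]]' 0.3; python3 -m handwheel '[[[0,0,0,0,0,0],[0,0,0,0,0,0],[0,0,0,0,0,0],[0,0,0,0,0,0]]]' 1 20;  python3 -m handwheel '[[[-0.5,0,0,0,0,0],[-1,0,0,0,0,0],[-1,0,0,0,0,0],[-1,0,0,0.335,0,0],[-0.9,0,0,0,0,0],[0,0,0,0,0,0]]]'
python3 - <<'E'
from h import *
print(move_to([564,-187,185]).round(2))
E
```

```text
clock: 42.68
tool_pos: [493.2, 217.2, 5.8]
ee_rot: [0.368, 1.571, -2.649]
ft_force: [-0.5, -0.3, -1.5]
opening: 0.35
clock: 43.18
tool_pos: [493.6, 217.9, 6.7]
ee_rot: [-2.996, 1.569, 0.27]
ft_force: [-1.1, -0.7, 5.2]
opening: 0.169
clock: 43.92
tool_pos: [494.8, 218.4, 185.4]
ee_rot: [-2.768, 1.564, 0.331]
ft_force: [0.9, 0.0, -0.0]
opening: 0.169
[-0.   10.05 -2.16]
```

```bash
python3 -m handwheel '[[[0,0.9,-0.2,0,0,0],[0,0.9,-0.2,0,0,0],[0,0.9,-0.2,0,0,0],[0,0.9,-0.2,0,0,0],[0,0.9,-0.2,0,0,0],[0,0.9,-0.2,0,0,0],[0,0.9,-0.2,0,0,0],[0,0.9,-0.2,0,0,0]]]';python3 -m handwheel '[[[0,0.9,-0.2,0,0,0],[0,0.9,-0.2,0,0,0],[0,0.9,-0.18,0,0,0],[0,0.1,0,0,0,0],[0,0,0,0,0,0],[0,0,0,0,0,0]]]';python3 - <<'E'
from h import *
print(move_to([564,-187,122]).round(2))
oranges("scene",snap("scene"))
s=snap("top");oranges("top",s)
E
```

```text
clock: 44.92
tool_pos: [543.5, -73.8, 179.2]
ee_rot: [-0.221, 1.567, 2.878]
ft_force: [0.3, 0.6, 0.0]
opening: 0.165
clock: 45.68
tool_pos: [562.6, -184.6, 181.0]
ee_rot: [-0.576, 1.57, 2.524]
ft_force: [0.1, 0.1, -0.7]
opening: 0.168
[ 1.47  0.06 -0.04]
scene [ 396. -500.] yaw 63 len 53 n 20
```

```bash
python3 -m handwheel '[[[0.7,0.06,-0.04,0,0,0],[0.7,0,0,0,0,0],[0.05,0,0,0,0,0],[0,0,0,0,0,0]]]'; python3 -m handwheel '[[[0,0,0,0,0,0],[0,0,0,0,0,0],[0,0,0,0,0,0],[-0.8,0,0,0,0,0],[-0.9,0,0,0,0,0],[-0.9,-0.9,0,0,0,0],[-0.9,-0.9,0,0,0,0],[-0.9,-0.9,0,0,0,0]]]' 0.3;python3 -m handwheel '[[[-0.9,-0.9,0,0,0,0],[-0.4,-0.9,0,0,0,0],[0,-0.9,0,0,0,0],[0,0,0,0,0,0]]]' 0.05
python3 - <<'E'
from h import *
for c in ("scene","top"): s=snap(c,"b_"+c+".png",(200,100,300,200) if c=="scene" else (260,140,460,280),4)
oranges("top",s); oranges("scene",snap("scene"))
P=cloud(s); Q=P.reshape(-1,3); b=Q[(abs(Q[:,0]-572)<65)&(abs(Q[:,1]+190)<18)]; print(np.percentile(b[:,2],[5,25,50,75,95,100]).round())
b=Q[(Q[:,2]>280)&(abs(Q[:,0]-568)<60)&(Q[:,1]<-290)&(Q[:,1]>-390)]; print("bar",len(b),b.mean(0) if len(b) else 0)
E
```

```text
clock: 46.28
tool_pos: [564.9, -188.0, 124.6]
ee_rot: [2.816, 1.57, -0.368]
ft_force: [-0.2, -0.5, 0.5]
opening: 0.17
clock: 47.28
tool_pos: [568.9, -79.4, 301.2]
ee_rot: [3.104, 1.57, -0.081]
ft_force: [-0.4, -0.4, 0.5]
opening: 0.351
clock: 47.78
tool_pos: [573.7, 29.4, 352.3]
ee_rot: [-2.916, 1.57, 0.187]
ft_force: [-1.1, -0.3, 0.1]
opening: 0.473
top [ 557. -195.] yaw -2 len 80 n 163
[11. 33. 44. 50. 84. 89.]
bar 173 [ 564.44247131 -347.78996629  305.28956576]
```

View pics/b_top.png

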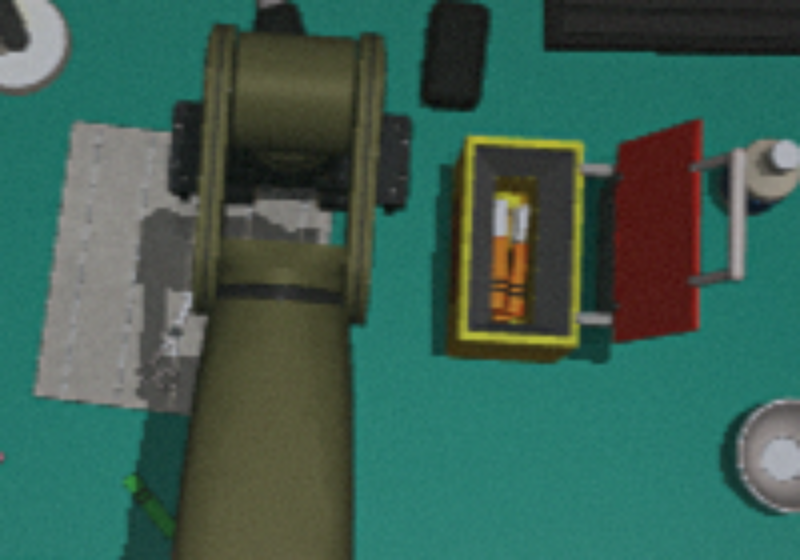

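All scalpels lie flat in the well (crop 510,255). The open handle bar is at (564,-346,305). Now closing the lid.

```bash
python3 -m handwheel '[[[0,0.93,0,0,0,0],[0,0.93,0,0,0,0],[0,0.93,0,0,0,0],[0,0.93,0,0,0,0],[0,0.93,0,0,0,0],[0,0.93,0,0,0,0],[0,0.93,0,0,0,0],[0,0.93,0,0,0,0]]]' 0.05 > /dev/null;python3 -m handwheel '[[[0,0.93,0,0,0,0],[0,0.93,0,0,0,0],[0,0,0,0,0,0],[0,0,0,0,0,0]]]'
python3 - <<'E'
from h import *
print(move_to([565,-344,286]).round(2))
E
```

```text
clock: 49.42
tool_pos: [557.2, -344.6, 351.4]
ee_rot: [-0.884, 1.57, 2.214]
ft_force: [0.3, -0.3, 0.2]
opening: 0.475
[ 1.63 -0.02 -0.19]
```

```bash
python3 -m handwheel '[[[0.7,0,-0.19,0,0,0],[0.6,0,0,0,0,0],[0.33,0,0,0,0,0],[0,0,0,0,0,0]]]' ;python3 -m handwheel '[[[0,0,0,0,0,0],[0,0,0,0,0,0],[0,0,0,0,0,0],[0,0,0,0,0,0],[0,0,0,0,0,0]]]' 1 10;python3 -m handwheel '[[[-0.171,-0.43,0,0,0,0],[-0.127,-0.445,0,0,0,0],[-0.082,-0.455,0,0,0,0],[-0.037,-0.461,0,0,0,0],[0.01,-0.4625,0,0,0,0],[0.056,-0.459,0,0,0,0],[0,0,0,0,0,0]]]'
python3 - <<'E'
from h import *
p=state()["tool_pos"];y,z=p[1]+266,p[2]+19-136;print(np.hypot(y,z),np.arctan2(z,y))
E
```

```text
clock: 49.92
tool_pos: [565.1, -343.6, 285.5]
ee_rot: [-0.618, 1.569, 2.481]
ft_force: [0.1, 0.2, -0.3]
opening: 0.476
clock: 50.55
tool_pos: [565.6, -344.9, 287.3]
ee_rot: [2.257, 1.569, -0.927]
ft_force: [-0.1, -2.2, 2.0]
opening: 0.145
clock: 51.42
tool_pos: [570.1, -234.0, 300.3]
ee_rot: [-1.22, 1.569, 1.881]
ft_force: [-0.7, 0.0, 2.2]
opening: 0.144
186.02568779307657 1.3978603427237213
```

```bash
python3 -m handwheel '[[[0.101,-0.451,0,0,0,0],[0.146,-0.439,0,0,0,0],[0.189,-0.422,0,0,0,0],[0.23,-0.401,0,0,0,0],[0.269,-0.376,0,0,0,0],[0.305,-0.347,0,0,0,0],[0.339,-0.315,0,0,0,0]]]';python3 -m handwheel '[[[0.368,-0.28,0,0,0,0],[0.394,-0.242,0,0,0,0],[0.416,-0.201,0,0,0,0],[0.434,-0.159,0,0,0,0],[0,0,0,0,0,0]]]'
python3 - <<'E'
from h import *
p=state()["tool_pos"];y,z=p[1]+266,p[2]+19-136;print(np.hypot(y,z),np.arctan2(z,y))
E
```

```text
clock: 52.3
tool_pos: [574.7, -125.1, 236.3]
ee_rot: [-0.38, 1.57, 2.719]
ft_force: [0.4, -1.5, 0.9]
opening: 0.14
clock: 52.92
tool_pos: [575.9, -90.1, 170.9]
ee_rot: [-0.582, 1.569, 2.517]
ft_force: [1.3, -0.2, 0.2]
opening: 0.141
183.94207866787542 0.2973348832628984
```

```bash
python3 -m handwheel '[[[0.448,-0.114,0,0,0,0],[0.457,-0.069,0,0,0,0],[0.25,-0.02,0,0,0,0],[0.15,0,0,0,0,0],[0,0,0,0,0,0]]]'; python3 -m handwheel '[[[0,0,0,0,0,0],[0,0,0,0,0,0],[0,0,0,0,0,0],[0,0,0,0,0,0]]]' 0.05;python3 -m handwheel '[[[-0.6,0,0,0,0,0],[-0.9,0,0,0,0,0],[-0.9,-0.9,0,0,0,0],[-0.9,-0.9,0,0,0,0],[-0.9,-0.9,0,0,0,0],[0,-0.9,0,0,0,0]]]' ;python3 - <<'E'
from h import *
s=snap("scene","c_s.png",(200,100,480,300),2.8)
for c in ("scene","top"):
    s=snap(c); P=cloud(s).reshape(-1,3);I=s["image"].reshape(-1,3).astype(int)
    m=(I[:,0]>150)&(I[:,1]<70)&(I[:,2]<70)&(abs(P[:,0]-572)<60)&(abs(P[:,1]+190)<40); print(c,m.sum(),np.percentile(P[m,2],[5,50,95]), np.polyfit(P[m,1],P[m,2],1))
    for l in ("lamp_knob","lamp_head"):
        k=mark_of(c,l); print(l,[(round(a["conf"],2),at_z(s,*a["centre"],245 if l=="lamp_knob" else 205).round()) for a in k[:2]])
print(move_to([532,444,310]).round(2),R.from_euler("xyz",state()["ee_rot"]).as_matrix().round(3))
E
```

```text
clock: 53.55
tool_pos: [577.0, -82.7, 121.1]
ee_rot: [-2.677, 1.57, 0.422]
ft_force: [0.7, -0.6, 0.0]
opening: 0.141
clock: 54.05
tool_pos: [576.5, -82.7, 120.7]
ee_rot: [-0.89, 1.571, 2.209]
ft_force: [-0.2, -0.2, 0.5]
opening: 0.462
clock: 54.8
tool_pos: [584.5, 62.3, 293.6]
ee_rot: [-3.082, 1.563, 0.017]
ft_force: [0.5, -0.5, -0.3]
opening: 0.475
scene 366 [141.4837067  143.33869125 145.2868638 ] [3.02116686e-03 1.43911845e+02]
lamp_knob [(0.75, array([683., -76., 245.])), (0.69, array([540., 450., 245.]))]
lamp_head [(0.74, array([537., 446., 205.]))]
top 698 [135.0213582  141.94690331 148.92601145] [2.05704634e-03 1.42311373e+02]
lamp_knob [(0.75, array([533., 456., 245.]))]
lamp_head [(0.64, array([543., 439., 205.]))]
[-0.55 -9.53  1.68] [[-0.001 -0.044 -0.999]
 [-0.    -0.999  0.044]
 [-1.     0.     0.001]]
```

View pics/c_s.png

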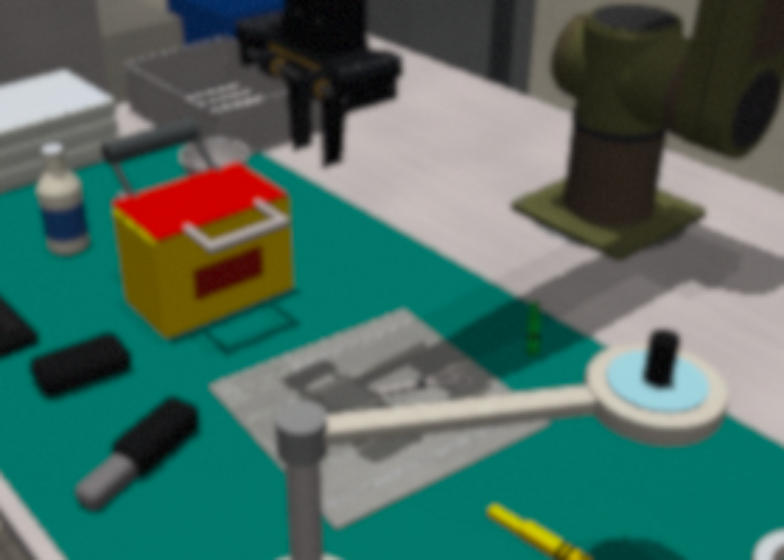

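Lid is shut flat (crop 200,205), mat clear except the clamp, lamp head at left. Going back to the knob.

```bash
python3 -m handwheel '[[[-0.2,-0.945,0.155,0,0,0],[-0.2,-0.945,0.155,0,0,0],[0,-0.945,0.155,0,0,0],[0,-0.945,0.155,0,0,0],[0,-0.945,0.155,0,0,0],[0,-0.945,0.155,0,0,0],[0,-0.945,0.155,0,0,0],[0,-0.945,0.155,0,0,0]]]' -0.2 >/dev/null; python3 -m handwheel '[[[0,-0.945,0.155,0,0,0],[0,-0.945,0.155,0,0,0],[0,0,0,0.3,0,0],[0,0,0,0.3,0,0],[0,0,0,0.3,0,0],[0,0,0,0,0,0]]]'
python3 - <<'E'
from h import *
print(move_to([539.5,442.5,227]).round(2))
E
```

```text
clock: 56.9
tool_pos: [537.5, 440.5, 304.1]
ee_rot: [1.251, 1.57, -2.383]
ft_force: [0.4, -0.6, 0.3]
opening: 0.6
[ 1.93 -0.07 -0.02]
```

```bash
python3 -m handwheel '[[[0.7,-0.07,-0.02,0,0,0],[0.7,0,0,0,0,0],[0.5,0,0,0,0,0],[0,0,0,0,0,0]]]'; python3 -m handwheel '[[[0,0,0,0,0,0],[0,0,0,0,0,0],[0,0,0,0,0,0],[0,0,0,0,0,0],[0,0,0,0,0,0]]]' 1 6; python3 -m handwheel '[[[0,0.52,-0.02,-0.144,0,0],[0,0.52,-0.02,-0.144,0,0],[0,0.52,-0.02,-0.144,0,0],[0,0.52,-0.02,-0.144,0,0],[0,0.52,-0.02,-0.144,0,0],[0,0.52,-0.02,-0.144,0,0],[0,0.52,-0.02,-0.144,0,0],[0,0.52,-0.02,-0.144,0,0]]]'
```

```text
clock: 57.4
tool_pos: [538.2, 442.5, 226.1]
ee_rot: [1.107, 1.566, -2.527]
ft_force: [-0.6, 0.2, 0.1]
opening: 0.6
clock: 58.02
tool_pos: [539.1, 443.8, 229.5]
ee_rot: [-1.97, 1.57, 0.679]
ft_force: [-0.6, -0.3, 2.2]
opening: 0.249
clock: 59.02
tool_pos: [503.9, 282.5, 229.1]
ee_rot: [-0.193, 1.566, 3.035]
ft_force: [-6.6, 0.1, 3.5]
opening: 0.249
```

```bash
python3 -m handwheel '[[[0,0.52,-0.01,-0.144,0,0],[0,0.52,-0.02,-0.144,0,0],[0,0.52,-0.02,-0.144,0,0],[0,0.52,-0.02,-0.144,0,0],[0,0.52,-0.02,-0.144,0,0],[0,0.52,-0.02,-0.144,0,0],[0,0.52,-0.02,-0.144,0,0],[0,0,0,0,0,0]]]'
python3 - <<'E'
from h import *
print(move_to([560,128,227]).round(2))
s=snap("top"); print([(round(a["conf"],2),at_z(s,*a["centre"],0).round()) for a in mark_of("top","mat")[:1]])
H=s["image"].astype(int);P=cloud(s)
g=(np.ptp(H,axis=-1)<25)&(H.mean(-1)>110)&(H.mean(-1)<200)&(P[...,2]<25)&(abs(P[...,0]-555)<170)&(abs(P[...,1]-128)<170)&(P[...,2]>-10)
n,l,st,c=cv2.connectedComponentsWithStats(g.astype(np.uint8)); i=1+st[1:,4].argmax(); q=P[l==i][:,:2].astype(np.float32); print(st[i],cv2.minAreaRect(q))
E
```

```text
clock: 60.02
tool_pos: [552.7, 144.4, 228.7]
ee_rot: [0.128, 1.566, -2.428]
ft_force: [-4.7, -3.0, 2.7]
opening: 0.251
[0.04 0.44 0.07]
[(0.97, array([553., 129.,   0.]))]
[ 314  175   31   72 1565] ((549.7159423828125, 42.505828857421875), (112.99574279785156, 278.5246276855469), 84.40586853027344)
```

```bash
python3 -m handwheel '[[[0,0.4,0,-0.1,0,0],[0,0,0,0,0,0],[0,0,0,0,0,0]]]'; python3 -m handwheel '[[[0,0,0,0,0,0],[0,0,0,0,0,0],[0,0,0,0,0,0]]]' -0.2; python3 -m handwheel '[[[-0.5,0,0,0,0,0],[-0.9,0,0,0,0,0],[-0.9,0,0,0,0,0],[0,0.9,0,0,0,0],[0,0.9,0,0,0,0],[0,0.9,0,0,0,0],[0,0.9,0,0,0,0],[0,0.9,0,0,0,0]]]';python3 -m handwheel '[[[0,0.7,0.9,0,0,0],[0,0.7,0.7,0,0,0],[0,0.9,0.1,0,0,0],[0,0.9,0.1,0,0,0],[0,0.9,0.1,0,0,0],[0,0,0,0,0,0],[0,0,0,0,0,0]]]'
python3 - <<'E'
from h import *
s=snap("top","f_t.png",(160,100,450,310),2.7); P=cloud(s)
hd=(P[...,2]>195)&(P[...,2]<235)&(abs(P[...,0]-560)<62)&(abs(P[...,1]-130)<62); print(np.percentile(P[hd],[1,50,99],axis=0).round())
for c in ("top","scene"):
    if c=="scene": s=snap(c)
    for l,z in (("lamp_knob",245),("lamp_head",205),("mat",0),("clamp1",4)): print(c,l,[(round(a["conf"],2),at_z(s,*a["centre"],z).round()) for a in mark_of(c,l)[:1]])
    oranges(c,s)
E
```

```text
clock: 60.5
tool_pos: [561.3, 132.6, 228.7]
ee_rot: [-0.029, 1.568, -2.535]
ft_force: [-4.1, -4.0, 2.3]
opening: 0.25
clock: 60.88
tool_pos: [562.2, 133.6, 228.7]
ee_rot: [-2.864, 1.57, 0.915]
ft_force: [0.5, 0.7, -0.1]
opening: 0.51
clock: 61.88
tool_pos: [670.4, -12.4, 322.7]
ee_rot: [2.476, 1.569, -0.028]
ft_force: [-0.3, -0.2, 0.2]
opening: 0.597
clock: 62.75
tool_pos: [705.9, -188.1, 321.7]
ee_rot: [2.716, 1.57, 0.211]
ft_force: [-0.3, 0.8, -0.5]
opening: 0.602
[[500.  72. 203.]
 [554. 129. 217.]
 [618. 181. 227.]]
top lamp_knob [(0.7, array([549., 134., 245.]))]
top lamp_head [(0.89, array([552., 126., 205.]))]
top mat [(0.87, array([560., 124.,   0.]))]
top clamp1 [(0.38, array([500., 122.,   4.]))]
scene lamp_knob [(0.84, array([565., 132., 245.]))]
scene lamp_head [(0.65, array([634.,  -7., 205.]))]
scene mat [(0.8, array([553., 118.,   0.]))]
scene clamp1 [(0.66, array([ 437., -306.,    4.]))]
scene [ 556. -380.] yaw -84 len 141 n 45
scene [ 454. -335.] yaw -1 len 94 n 35
```

View pics/f_t.png

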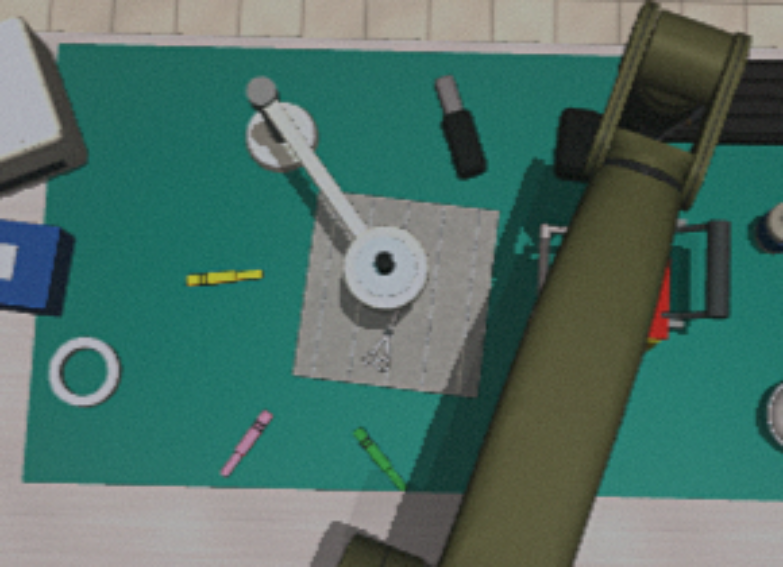

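The lamp is over the mat (crop 385,265), the mat holds only the clamp, and the look-alikes haven't moved. One quick check that the "orange" hits in the scene view are gripper parts, plus the lid, then hand in.

Run:
```python
from h import *
s=snap("scene");P=cloud(s);H=cv2.cvtColor(s["image"],cv2.COLOR_RGB2HSV)
m=(H[...,0]>4)&(H[...,0]<18)&(H[...,1]>150)&(H[...,2]>90); print("orange z",np.percentile(P[m][:,2],[0,50,100]).round())
I=s["image"].astype(int);r=(I[...,0]>150)&(I[...,1]<70)&(I[...,2]<70)&(abs(P[...,1]+190)<40); print("lid z",np.percentile(P[r][:,2],[5,50,95]).round())
ok=np.percentile(P[m][:,2],5)>200 and np.percentile(P[r][:,2],95)<152
print(ok, sign_off() if ok else "")
```

```text
orange z [132. 141. 145.]
lid z [141. 143. 145.]
False
```

Run:
```python
from h import *
s=snap("scene","z.png",(200,120,360,260),4)
```

```text
(no output)
```

View pics/z.png

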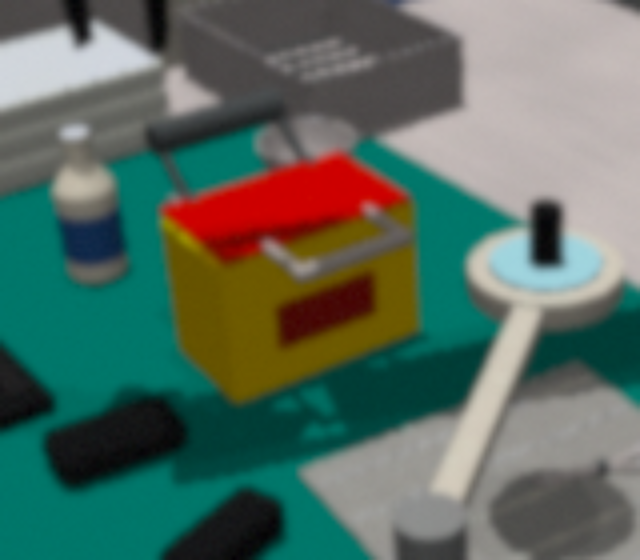

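The "orange" hits are only the blended red/yellow seam along the edge of the shut lid (crop ~230,240). There is no scalpel there, so I'm handing in.

```bash
python3 -c "
from workcell import sign_off,state
print(state()['clock'],sign_off())"
```

```text
the job is handed in; nothing more can be done
63.35 None
```

The job is done and handed in at 63 s. I swung the lamp off the mat, opened the lid to rest by itself, and dropped all five orange scalpels lengthwise into the bin's well. Then I shut the lid and brought the lamp back over the middle of the mat.

**Checks that passed:**
- **Well:** before the lid was shut, the top view showed orange handles lying flat in it. Depth put the load at about 50 mm above the table. I did not count all five there, since they lie on top of each other, but none was left on the mat.
- **Lid:** it is level at about 143 mm, so it is shut.
- **Lamp:** the knob is within about 10 mm of the mat's centre.
- **Everything else:** the clamp, look-alikes and bystanders appear where they started.

**Checks that failed or disagreed:**
- **Orange test:** my final automatic test found orange in the scene view, at lid height. A close-up showed it was only the blurred red/yellow edge of the shut lid.
- **Network readings:** in the last scene picture, the networks put the lamp head and clamp in clearly wrong places. I ignored these, because the top view and depth contradicted them.

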